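Lock off the lever isolator

TASK

Switch the washing machine's lever isolator off, ready for a padlock: lift the lever out of the eye it is folded over, swing it a quarter turn to the left and fold it fully home over the other eye, so that this eye stands up through the lever's slot with the padlock holes in line. The off eye may sit a little to either side of its nominal place, so feel for it. Leave the measuring cup, the tape roll and the soap beside the isolator where they are.

Things in the scene. Friction and masses are not known exactly. Their poses are not given: they have to be found in the camera images.
- isolator: Fixed grey steel box, origin at the centre of its underside (223 mm deep in x, 235 mm wide in y). Its top face, 235 x 235 mm along the face, rises 18 degrees away from the robot: front edge 36 mm, back edge 109 mm above the worktop. A short conduit bends down behind it. x points to the back, y to the left.
- pivot (a point): Point on the face, on the swing axis of the lever, 40 mm from the front and right edges of the face. Axes: x runs up the slope, y to the left along the face, z out of the face (leaning 18 degrees towards the robot).
- grip (a point): Centre of the lever's round black grip, 26 mm in diameter and 54 mm long, 155 mm from the pivot; with the lever folded home 26 mm above the face, along the face's normal. x runs along the lever away from the pivot. Pinch it across, fingers square to the face or nearly.
- slot (a point): Centre of the slot in the lever, 85 mm from the pivot (axes as grip). The lever is a steel bar 8 mm thick, 44 mm wide here; the slot, 12 mm wide and 50 mm long, goes over an eye. Two ears with 10 mm padlock holes stand beside it. The lever's tip is 182 mm from the pivot.
- off_eye (a point): Nominal top of the off eye, 85 mm from the pivot along its +y, 48 mm above the face. The eye is an upright steel tab 8 mm thick, 25 mm wide along the lever, its top round, with a 10 mm hole, on a foot with slotted holes: the real eye stands up to 11 mm (0.13 rad about the pivot) to either side along the arc. The slot has 2 mm to spare on each side. An equal, fixed eye stands at the on place.
- swing (a joint): Turn of the lever about the face's normal, rad: 0 = on (lever points up the slope, +x of pivot), about 1.57 = off (points left, +y of pivot). The stop is at 1.74, beyond the off eye. Friction of 0.25 N m holds it where it is left.
- fold (a joint): Lift of the lever about its cross pin (over the pivot, 26 mm above the face), rad: 0 = folded home, parallel to the face; 0.6 = fully lifted. A spring and its weight pull it down, 5 to 8 N at the grip. Above 0.36 it clears the eyes; lying on top of an eye it reads about 0.3.
- dosing_cup: Bystander: open plastic measuring cup, 63 mm across, 49 mm high, left of the isolator; origin at the centre of its underside.
- tape_roll: Bystander: roll of tape lying flat, 98 mm across, 25 mm high, right of the isolator; origin at the centre of its underside.
- soap_bar: Bystander: bar of soap, 48 x 75 x 20 mm, in front of the isolator; origin at the centre of its underside.

How it is judged:
By the outcome, as a careful person would: the job done as asked, in the order asked, and still so for the second after the job is handed in, with the robot touching nothing.
It also fails if it takes over 43 s, if anything falls off the work surface, if the arm or the gripper's body presses on something with over 40 N, if the wrist force passes 120 N, or if a joint passes its speed limit or range.

ROBOT

A 6-joint arm with a two-finger parallel gripper is mounted at the origin on a cart in front of the work surface, level with it; the furniture and walls round the work are solid. World frame = base frame: x ahead of the robot, y to its left, z up, the work surface at z = 0. Lengths are in m, angles in rad, forces in N, time in s.
With the tool pointing down it reaches from about 0.375 to 0.9 m from the base axis. Payload 3.1 kg.
Tool frame: the origin (TCP) lies where the fingers leave the gripper's body, on its centre line; the fingertips stand 70 mm ahead of it and the grasp point (between the pads) lies 51 mm ahead of it; z points along the fingers, y is the line along which they close (so a half turn about z gives the same grasp; the last joint's range is limited). The gripper opens to 87 mm and grips with 3 to 60 N. Pads are 19 mm wide; open, the fingers measure 117 mm over their backs; the gripper's body (75 mm by 190 mm) begins 51 mm behind the grasp point.
Start: joints at [-1.478, 0.527, 1.433, -0, 1.181, -0.178], TCP at [0.168, -0.602, 0.292] pointing down, gripper open.
Joint ranges: [-3.08, 3.08], [-0.75, 2.2], [0.22, 2.44], [-1.43, 4.57], [0, 2.65], [-2.85, 2.85]. Speed limits (rad/s): [2.79, 2.79, 3.14, 3.14, 3.14, 3.14].

INTERFACE

Orientations are given as a unit quaternion [x, y, z, w].
In Python, from rig import robot gives the robot as it stands.
- The arm moves only by the tool send_rows, never from a script. Its argument "deltas" is text: rows parted by semicolons, each of 7 numbers parted by spaces: the shift along the tool's x, y, z in mm, then the turn, a rotation vector about the tool's x, y, z in degrees, then the opening, from 0 (shut) to 1 (fully open). A call has 1 to 10 rows; each row shifts and turns the commanded pose from where the row before left it, along the tool's axes as they then stand; what a row does not reach is not made up. A row lasts 1/8 s, in which the tool goes at most 62.5 mm and 10.7 degrees, less where a joint would pass 70% of its speed; a pose out of reach is approached as far as the arm can. A call is refused whole if a number of a shift passes 62.5 or a number of a turn 10.7, either way. A call with a gripper value outside its range is refused whole. The fingers move at their own pace and stop on an object; "newtons" is the grip in N (left out, the last holds). Time passes only in rows, so rows that do not move let the fingers close. It gives the time, the measured TCP pose, the force, the opening and the grip force at its end, in the units of the state.
- robot.get_obs(): the state, without advancing time (a new reading comes with each control period).
- robot.camera(name): name is "scene" or "top"; returns a dict with "image" (384x512x3 uint8, red, green, blue), "depth" (384x512 float32, m along the optical axis (not along the pixel's ray), 0 where there is no reading), "fovy" (degrees; the focal length in pixels is half the picture's height over the tangent of half this angle, whatever the lens; pixels are square), "cx", "cy" (the principal point, pixels), "rvec" (rotation vector, rad) and "tvec" (3), from world to camera coordinates, as OpenCV has them. Camera axes: x right, y down, z forward; pixel columns grow to the right and rows downward; lengths in m; the calibration is good to about 2 mm. A picture is of the moment at which its call begins.
- robot.hand_in(): hands the job in; it is judged then, once.
Trained networks look in the newest picture that a camera, given by its name, has taken for a name from the list of things; names that differ only in an ending like _2 or _b are one class to them, and where a whole thing is asked for, a point or a joint stands for the part that bears it (a point fixed in the world has none). Each returns a list of dicts, best first, with "p" (0 to 1); they miss things now and then, are a little off and sometimes report something else, mostly with a low value. They report only what shows in the picture. A call takes as long as a camera call.
- robot.find_in(camera, thing): "box" ([left, top, right, bottom] in pixels, round what is visible of it).
- robot.cut_out(camera, thing): "region" (384x512 bool, what is visible of it) and "box" ([left, top, right, bottom] in pixels, round what is visible of it).
The state is a dict: "time": time; "q": joint angles; "joint_velocities": joint speeds; "joint_torque": joint torques, N m; "position": TCP position; "tool_rot": TCP orientation; "ft_force": force on the tool from outside, world axes, zero at the start; "moment": the same for the moment, N m; "grip_width": finger opening in m; "grip_force": force on a finger pad.
Only numpy, scipy, OpenCV 4.12 (cv2) and the standard library are available. Lean on these libraries where they do the work, as an engineer would, in place of code of your own. Each camera call takes 0.05 s, during which the arm holds its last target. There are 200 camera calls.

## Working session

There is one attempt and no reset: what is moved stays moved. The work goes in short steps, Python scripts to look and compute and a tool call to move; the robot and the scene stay as the last step left them, time stands still between calls to the robot, and variables do not carry over. Pictures are saved under pics/ and viewed, at most 10 in all, crops included, and the job is handed in when it is done.

Besides the shell and the picture viewer there is one more tool, called after "Emit:" as name(argument=value, ...) on one line, values as JSON. send_rows: Moves the arm, as the interface text tells. Its arguments: {"type":"object","properties":{"deltas":{"type":"string"},"newtons":{"type":"number"}},"required":["deltas"]}

```bash
mkdir -p pics; cat > h.py <<'E'
import numpy as np, cv2
from scipy.spatial.transform import Rotation as R
from rig import robot
def cam(n):
    c=robot.camera(n); h=c["image"].shape[0]; c["f"]=h/2/np.tan(np.radians(c["fovy"])/2)
    c["R"]=R.from_rotvec(np.ravel(c["rvec"])).as_matrix(); c["t"]=np.ravel(c["tvec"]); return c
def cloud(c):
    v,u=np.mgrid[:384,:512]; d=c["depth"]
    p=np.stack([(u-c["cx"])/c["f"]*d,(v-c["cy"])/c["f"]*d,d],-1)
    return (p-c["t"])@c["R"]
def proj(c,P):
    q=np.atleast_2d(P)@c["R"].T+c["t"]; return q[:,:2]/q[:,2:]*c["f"]+[c["cx"],c["cy"]]
def save(c,n): cv2.imwrite(f"pics/{n}.png",cv2.cvtColor(c["image"],cv2.COLOR_RGB2BGR))
E
python3 - <<'E'
from h import *
ims=[]
for n in ("scene","top"):
    c=cam(n); P=cloud(c); ims.append(c["image"]); print(n,-c["R"].T@c["t"],c["fovy"])
    for t in ("isolator","grip","slot","off_eye","dosing_cup","tape_roll","soap_bar"):
        for r in robot.cut_out(n,t)[:1]:
            m=r["region"]&(c["depth"]>0); print(t,round(r["p"],2),np.round(r["box"]),m.sum(),np.round(np.median(P[m],0),3) if m.any() else 0,np.round(np.percentile(P[m],[3,97],axis=0),3).tolist() if m.any() else 0)
    save(c,n+"0")
E
```

```text
scene [0.13643016 0.7985535  0.51863288] 49.77391103691468
isolator 0.91 [185. 154. 306. 243.] 7299 [ 0.58  -0.023  0.064] [[0.473, -0.168, 0.004], [0.689, 0.043, 0.114]]
grip 0.6 [232. 150. 293. 184.] 519 [ 0.599 -0.145  0.109] [[0.52, -0.171, 0.081], [0.67, -0.133, 0.136]]
slot 0.68 [232. 156. 285. 184.] 427 [ 0.603 -0.145  0.11 ] [[0.524, -0.166, 0.083], [0.667, -0.133, 0.136]]
off_eye 0.98 [188. 154. 308. 234.] 4932 [ 0.577 -0.065  0.077] [[0.477, -0.169, 0.038], [0.689, 0.039, 0.119]]
dosing_cup 0.73 [218. 233. 246. 265.] 700 [0.524 0.133 0.034] [[0.499, 0.098, 0.006], [0.554, 0.155, 0.05]]
tape_roll 0.65 [279. 174. 304. 188.] 202 [ 0.572 -0.35   0.02 ] [[0.527, -0.361, 0.004], [0.61, -0.298, 0.027]]
soap_bar 0.91 [298. 225. 324. 249.] 382 [ 0.388 -0.008  0.018] [[0.362, -0.048, 0.006], [0.42, 0.018, 0.022]]
top [ 3.41374858e-01 -5.97544101e-05  1.14840792e+00] 49.32120624879787
isolator 0.68 [239. 123. 343. 217.] 8317 [ 0.583 -0.077  0.076] [[0.475, -0.192, 0.032], [0.689, 0.036, 0.116]]
grip 0.65 [313. 134. 330. 207.] 818 [ 0.584 -0.155  0.105] [[0.498, -0.174, 0.074], [0.665, -0.137, 0.136]]
slot 0.55 [316. 132. 330. 205.] 697 [ 0.59  -0.156  0.106] [[0.498, -0.174, 0.075], [0.663, -0.138, 0.136]]
off_eye 0.82 [247. 125. 336. 219.] 8120 [ 0.584 -0.078  0.077] [[0.476, -0.191, 0.037], [0.689, 0.033, 0.117]]
dosing_cup 0.88 [203. 188. 226. 214.] 426 [0.53  0.128 0.005] [[0.497, 0.099, -0.003], [0.552, 0.152, 0.049]]
tape_roll 0.77 [359. 161. 395. 197.] 536 [ 0.57  -0.316  0.021] [[0.527, -0.364, -0.001], [0.615, -0.273, 0.026]]
soap_bar 0.71 [259. 236. 288. 262.] 457 [ 0.39  -0.024  0.016] [[0.364, -0.057, 0.01], [0.419, 0.009, 0.022]]
```

```bash
python3 -c "
import cv2,numpy as np
a=cv2.imread('pics/scene0.png');b=cv2.imread('pics/top0.png')
cv2.imwrite('pics/v1.png',np.vstack([cv2.resize(a,(400,300)),cv2.resize(b,(400,300))]))"; ls; python3 -c "
from rig import robot;print(robot.get_obs())"
```

```text
h.py
pics
{'time': 0.8, 'q': array([-1.47747899e+00,  5.27424287e-01,  1.43267355e+00,  3.93745996e-05,
        1.18141402e+00, -1.78460891e-01]), 'joint_velocities': array([0.00057208, 0.00053561, 0.00139801, 0.00143523, 0.0008152 ,
       0.00093298]), 'joint_torque': array([-6.60310889e-04, -4.39948225e+01, -1.76976103e+01,  6.33686618e-02,
        5.03454544e-02, -8.20653412e-06]), 'position': array([ 0.16783716, -0.60202994,  0.2923034 ]), 'tool_rot': array([9.90782285e-01, 1.35463876e-01, 1.64780862e-05, 4.11365543e-05]), 'ft_force': array([0.68797059, 0.20262646, 0.82582095]), 'moment': array([ 0.02229743,  0.03255059, -0.02770713]), 'grip_force': 0.0, 'grip_width': 0.08699881884735262}
```

View pics/scene0.png

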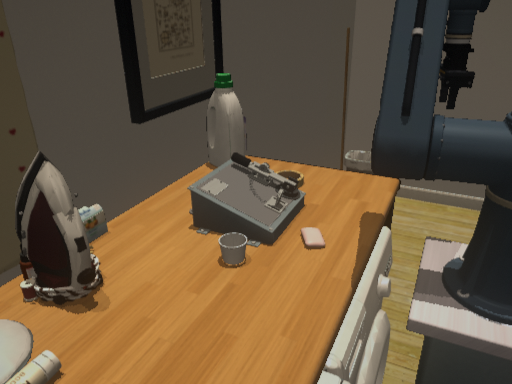

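View pics/top0.png

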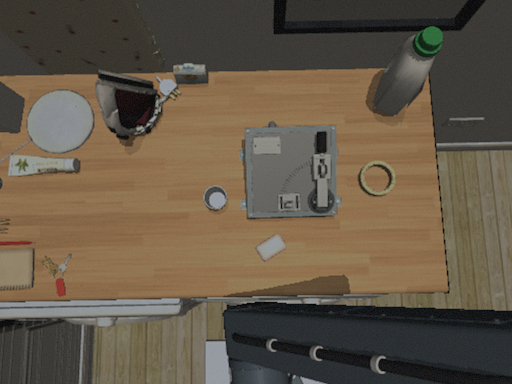

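The images show the isolator box in the top view at px (247–336, 125–218). The lever points up-slope at column 321 with its black grip at (321,142), and the off eye is at (289,202). Next I'll fit the pose.

```bash
python3 - <<'E'
from h import *
from scipy.optimize import least_squares
Ps=[]
for n in ("top","scene"):
    c=cam(n);P=cloud(c).reshape(-1,3);P=P[(c["depth"]>0).ravel()]
    Ps.append(P[(P[:,0]>.42)&(P[:,0]<.72)&(P[:,1]>-.23)&(P[:,1]<.08)&(P[:,2]>.02)&(P[:,2]<.2)])
for i in (0,1):
    P=Ps[i]; F=P
    # face plane robust, tilt fixed: normal=Rz(yaw)*(-s,0,c)
    def res(a,F): 
        nn=np.array([-np.sin(a[2])*np.cos(a[0]),-np.sin(a[2])*np.sin(a[0]),np.cos(a[2])]); return F@nn-a[1]
    s=least_squares(res,[0,0,.314],args=(F,),loss="cauchy",f_scale=.002).x
    inl=np.abs(res(s,F))<.004
    print("plane yaw,d,tilt",s,inl.sum())
    r=cv2.minAreaRect(F[inl][:,:2].astype(np.float32)*1000); print(r)
np.save("P0.npy",Ps[0]);np.save("P1.npy",Ps[1])
E
```

```text
plane yaw,d,tilt [ 0.00123132 -0.10928784  0.31015596] 6486
((582.64501953125, -78.60742950439453), (227.74026489257812, 238.50506591796875), 0.5656238794326782)
plane yaw,d,tilt [-0.02519793 -0.10974749  0.31316961] 3982
((584.9490966796875, -76.87699127197266), (228.57989501953125, 242.54388427734375), 0.5151643753051758)
```

```bash
cat >> h.py <<'E'
yaw,C0=0.006,np.array([.5835,-.078])
Rf=R.from_euler("zy",[yaw,-np.radians(18)]).as_matrix()   # face axes
Cf=np.array([*C0,(.036+.109)/2])                            # face centre
PV=Cf+Rf@np.array([-.0775,-.0775,0])                        # pivot
def toface(P): return (P-PV)@Rf
def toworld(p): return PV+Rf@np.asarray(p,float)
E
python3 - <<'E'
from h import *
print("pivot",PV,Rf)
for i in (0,1):
    p=toface(np.load(f"P{i}.npy"))
    r=np.hypot(p[:,0],p[:,1])
    f=p[(p[:,2]<.006)&(p[:,2]>-.01)]; print("face z",np.median(f[:,2]), np.percentile(f,[.5,99.5],axis=0).round(4).tolist())
    for name,m in (("eye+foot",(np.abs(p[:,0])<.035)&(p[:,1]>.05)&(p[:,1]<.12)&(p[:,2]>.008)),
      ("eyetop",(np.abs(p[:,0])<.035)&(p[:,1]>.05)&(p[:,1]<.12)&(p[:,2]>.025)),
      ("grip",(p[:,0]>.135)&(p[:,2]>.02)&(abs(p[:,1])<.04)),
      ("onEye",(abs(p[:,0]-.085)<.02)&(p[:,2]>.036)&(abs(p[:,1])<.04)),
      ("bar",(p[:,0]>.02)&(p[:,0]<.13)&(p[:,2]>.02)&(abs(p[:,1])<.04))):
        q=p[m]; print(i,name,len(q),np.median(q,0).round(4) if len(q) else 0,np.percentile(q,[2,98],axis=0).round(4).tolist() if len(q) else 0)
    m=(np.abs(p[:,0])<.035)&(p[:,1]>.05)&(p[:,1]<.12)&(p[:,2]>.008)
    print(p[m].round(3)[:60].tolist() if i else "")
c=cam("top");im=cv2.cvtColor(c["image"],cv2.COLOR_RGB2BGR)[115:225,235:350]
a=cv2.resize(im,None,fx=5,fy=5,interpolation=cv2.INTER_CUBIC)
c2=cam("scene");b=cv2.resize(cv2.cvtColor(c2["image"],cv2.COLOR_RGB2BGR)[145:250,180:315],None,fx=5,fy=5,interpolation=cv2.INTER_CUBIC)
for P in ([0,.085,.048],[0,.085,0],[0,0,0],[.085,0,.048],[.155,0,.026]):
    u=(proj(c,toworld(P))[0]-[235,115])*5; cv2.circle(a,tuple(int(x) for x in u),4,(0,0,255),1); print(P,proj(c,toworld(P))[0].round(1))
    u=(proj(c2,toworld(P))[0]-[180,145])*5; cv2.circle(b,tuple(int(x) for x in u),4,(0,0,255),1)
cv2.imwrite("pics/a1.png",a);cv2.imwrite("pics/b1.png",b)
E
```

```text
pivot [ 0.51023669 -0.1559636   0.04869531] [[ 0.9510394  -0.0057063  -0.30901699]
 [ 0.00599996  0.999982    0.        ]
 [ 0.30901143 -0.00185409  0.95105652]]
face z -0.0003738789700138484 [[-0.0425, -0.0415, -0.0061], [0.194, 0.1951, 0.0053]]
0 eye+foot 54 [-0.0012  0.0849  0.0406] [[-0.0076, 0.0717, 0.0088], [0.0009, 0.0964, 0.0478]]
0 eyetop 38 [-0.0016  0.0842  0.0441] [[-0.0066, 0.0739, 0.0253], [0.0008, 0.0949, 0.0483]]
0 grip 179 [0.1566 0.0027 0.0344] [[0.1362, -0.0103, 0.0251], [0.179, 0.0122, 0.0398]]
0 onEye 66 [ 0.0842 -0.0006  0.0432] [[0.0731, -0.0106, 0.0367], [0.0958, 0.0094, 0.0485]]
0 bar 551 [0.0814 0.0001 0.0287] [[0.0229, -0.0206, 0.0238], [0.1261, 0.0203, 0.046]]

face z 0.0012876451226829868 [[-0.0411, -0.0273, -0.0096], [0.1965, 0.1984, 0.0054]]
1 eye+foot 79 [-0.0025  0.0946  0.0306] [[-0.0047, 0.0736, 0.0093], [0.0036, 0.0995, 0.0477]]
1 eyetop 51 [-0.0018  0.0938  0.0386] [[-0.0047, 0.0739, 0.0252], [0.0036, 0.0991, 0.0479]]
1 grip 137 [0.1584 0.0107 0.0332] [[0.1361, -0.0019, 0.0208], [0.182, 0.0157, 0.0397]]
1 onEye 55 [0.084  0.0079 0.0437] [[0.0748, 
[... 973 characters left out ...]
095, 0.029], [0.001, 0.095, 0.031], [-0.002, 0.097, 0.033], [-0.005, 0.099, 0.036], [-0.004, 0.087, 0.03], [-0.004, 0.073, 0.023], [0.002, 0.099, 0.029], [0.0, 0.095, 0.028], [-0.003, 0.097, 0.031], [-0.005, 0.096, 0.032], [-0.004, 0.084, 0.025], [0.001, 0.099, 0.027], [-0.001, 0.097, 0.027], [-0.003, 0.097, 0.028], [-0.004, 0.089, 0.024], [-0.004, 0.077, 0.018], [0.002, 0.099, 0.023], [-0.0, 0.099, 0.024], [-0.003, 0.099, 0.026], [-0.004, 0.096, 0.025], [-0.004, 0.085, 0.019], [-0.004, 0.075, 0.014], [0.002, 0.098, 0.02], [-0.001, 0.098, 0.021]]
[0, 0.085, 0.048] [290.  203.8]
[0, 0.085, 0] [288.7 200.8]
[0, 0, 0] [320.6 199.9]
[0.085, 0, 0.048] [323.1 169.6]
[0.155, 0, 0.026] [321.7 141.5]
```

View pics/a1.png

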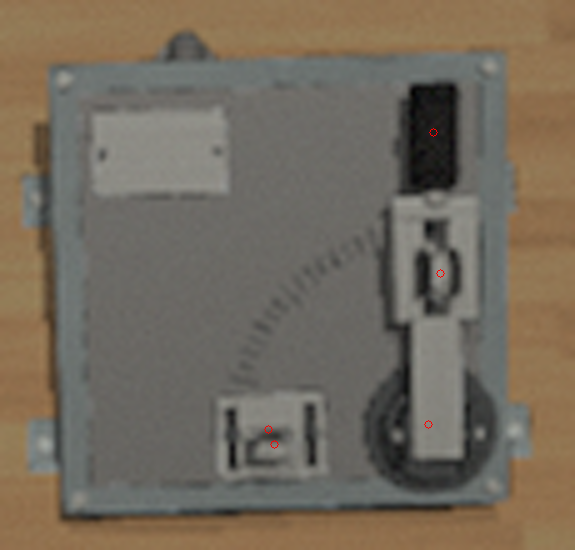

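View pics/b1.png

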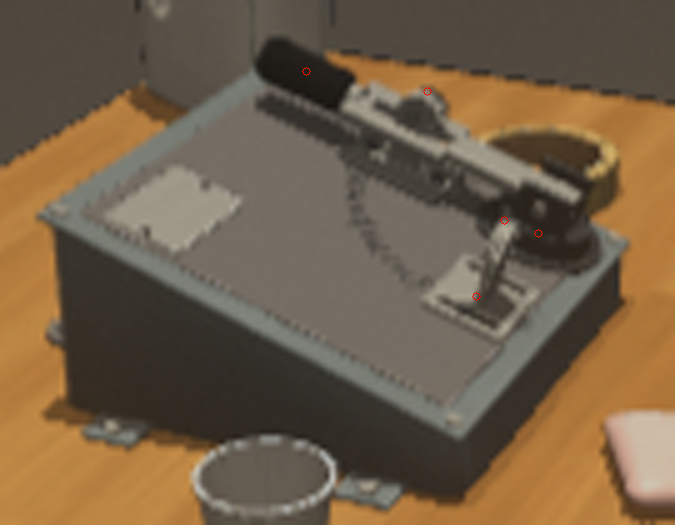

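The face fit is consistent and the off eye sits within about 1 mm of nominal (x ≈ −0.001 in the face frame, from both views). I'll write a small planner that gives the constant row for a screw move, then approach.

```bash
cat >> h.py <<'E'
def lever(th,ph,off=0,r=.155):
    "tool pose (R, TCP) holding the grip at swing th, fold ph, backed off by off along tool z"
    x=np.array([np.cos(th)*np.cos(ph),np.sin(th)*np.cos(ph),np.sin(ph)]); y=np.array([np.sin(th),-np.cos(th),0])
    z=np.cross(x,y); g=np.array([0,0,.026])+r*x
    return Rf@np.stack([x,y,z],1), toworld(g-z*(.051+off))
def plan(A,B,N):
    M=A[0].T@B[0]; p=A[0].T@(B[1]-A[1]); w=R.from_matrix(M).as_rotvec()/N
    S=sum(R.from_rotvec(w*k).as_matrix() for k in range(N)); d=np.linalg.solve(S,p)
    print(N,"x:",(d*1000).round(2),np.degrees(w).round(2))
def now():
    o=robot.get_obs(); print("t",round(o["time"],2),"F",o["ft_force"].round(1),"w",round(o["grip_width"],4),round(o["grip_force"],1),"q",o["q"].round(2))
    A=(R.from_quat(o["tool_rot"]).as_matrix(),o["position"])
    x=A[0][:,0]@Rf; g=toface(A[1]+A[0][:,2]*.051); print("grasp pt face mm",(g*1000).round(1),"th",np.arctan2(g[1],g[0]).round(3),"ph",np.arctan2(g[2]-.026,np.hypot(g[0],g[1])).round(3),"toolx",x.round(3))
    return A
E
python3 - <<'E'
from h import *
A=now(); B=lever(0,0,.09); plan(A,B,15); print(B[1]); plan(B,lever(0,0,0),5)
E
```

```text
t 1.0 F [ 0.3  0.1 -0.2] w 0.087 0.0 q [-1.48  0.53  1.43  0.    1.18 -0.18]
grasp pt face mm [-268.8 -444.5  289. ] th -2.115 ph 0.469 toolx [ 0.918  0.263 -0.298]
15 x: [ 32.82 -25.28   7.14] [-0.17  1.19  1.01]
[ 0.60604195 -0.15503361  0.25541852]
5 x: [-0. -0. 18.] [0. 0. 0.]
```

Emit:
send_rows(deltas="32.8 -25.3 7.1 -0.17 1.19 1.01 1;32.8 -25.3 7.1 -0.17 1.19 1.01 1;32.8 -25.3 7.1 -0.17 1.19 1.01 1;32.8 -25.3 7.1 -0.17 1.19 1.01 1;32.8 -25.3 7.1 -0.17 1.19 1.01 1;32.8 -25.3 7.1 -0.17 1.19 1.01 1;32.8 -25.3 7.1 -0.17 1.19 1.01 1;32.8 -25.3 7.1 -0.17 1.19 1.01 1;32.8 -25.3 7.1 -0.17 1.19 1.01 1;32.8 -25.3 7.1 -0.17 1.19 1.01 1")

```text
time: 2.25
position: [0.4467, -0.2901, 0.2505]
tool_rot: [0.993, 0.047, 0.105, 0.001]
ft_force: [0.8, -0.4, -0.1]
grip_width: 0.0868
grip_force: 0.0
```

Emit:
send_rows(deltas="32.8 -25.3 7.1 -0.17 1.19 1.01 1;32.8 -25.3 7.1 -0.17 1.19 1.01 1;32.8 -25.3 7.1 -0.17 1.19 1.01 1;32.8 -25.3 7.1 -0.17 1.19 1.01 1;32.8 -25.3 7.1 -0.17 1.19 1.01 1;0 0 0 0 0 0 1;0 0 0 0 0 0 1")

```text
time: 3.12
position: [0.6052, -0.155, 0.2554]
tool_rot: [0.988, 0.003, 0.156, 0.001]
ft_force: [0.0, -1.0, 0.4]
grip_width: 0.087
grip_force: 0.0
```

```bash
python3 - <<'E'
from h import *
A=now(); plan(A,lever(0,0,.0),6)
E
```

```text
t 3.12 F [ 0.  -1.   0.4] w 0.087 0.0 q [-0.48  0.5   1.66  0.22  0.72  0.94]
grasp pt face mm [154.1   0.  116.2] th 0.0 ph 0.53 toolx [ 1.     0.    -0.001]
6 x: [ 0.14  0.   15.04] [0.01 0.01 0.  ]
```

Emit:
send_rows(deltas="0.5 0 18 0 0 0 1;0.3 0 18 0 0 0 1;0 0 18 0 0 0 1;0 0 16 0 0 0 1;0 0 10 0 0 0 1;0 0 10 0 0 0 1;0 0 0 0 0 0 1")

```text
time: 4.0
position: [0.6342, -0.1549, 0.1695]
tool_rot: [0.988, 0.003, 0.156, 0.001]
ft_force: [-0.2, -0.3, 0.1]
grip_width: 0.0873
grip_force: 0.0
```

Emit:
send_rows(deltas="0 0 0 0 0 0 0;0 0 0 0 0 0 0;0 0 0 0 0 0 0;0 0 0 0 0 0 0;0 0 0 0 0 0 0;0 0 0 0 0 0 0", newtons=25)

```text
time: 4.75
position: [0.6343, -0.1551, 0.1703]
tool_rot: [0.988, 0.003, 0.156, 0.001]
ft_force: [0.3, 0.6, 0.6]
grip_width: 0.035
grip_force: 0.0
```

```bash
python3 - <<'E'
from h import *
A=now(); plan(lever(0,0),lever(0,.47),9); plan(lever(0,.47),lever(1.58,.47),20);plan(lever(1.58,.47),lever(1.58,0),9)
c=cam("scene");cv2.imwrite("pics/c1.png",cv2.resize(cv2.cvtColor(c["image"],cv2.COLOR_RGB2BGR)[90:270,170:390],None,fx=3,fy=3))
E
```

```text
t 4.75 F [0.3 0.6 0.6] w 0.035 0.0 q [-0.46  0.65  1.65  0.26  0.57  0.91]
grasp pt face mm [ 1.555e+02 -1.000e-01  2.640e+01] th -0.001 ph 0.002 toolx [ 1.    -0.001 -0.   ]
9 x: [-2.87 -0.   -8.02] [-0.    2.99 -0.  ]
20 x: [-0.32 -9.08 -0.16] [ 2.05  0.   -4.04]
9 x: [2.45 0.   8.16] [ 0.   -2.99  0.  ]
```

View pics/c1.png

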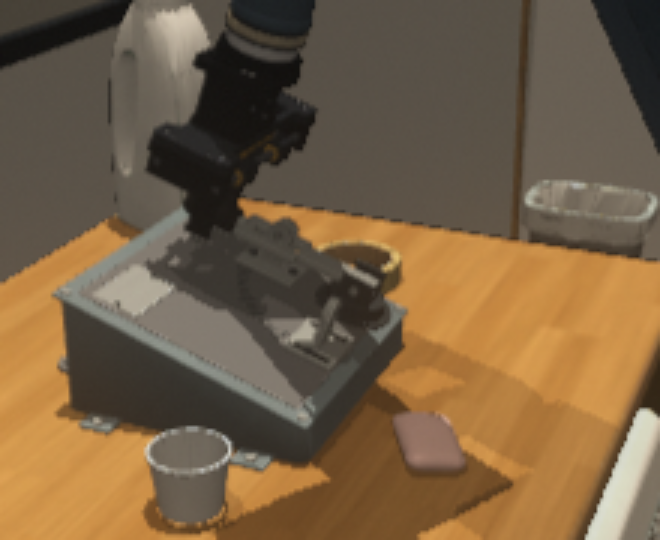

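The gripper straddles the black grip at about px (215,215) of the crop, and the fingers are still closing.

Emit:
send_rows(deltas="0 0 0 0 0 0 0;0 0 0 0 0 0 0;0 0 0 0 0 0 0")

```text
time: 5.18
position: [0.6343, -0.1549, 0.1703]
tool_rot: [0.988, 0.003, 0.156, 0.001]
ft_force: [-0.3, 2.0, 1.0]
grip_width: 0.0252
grip_force: 25.0
```

Emit:
send_rows(deltas="-2.87 0 -8.02 0 2.99 0 0;-2.87 0 -8.02 0 2.99 0 0;-2.87 0 -8.02 0 2.99 0 0;0 0 0 0 0 0 0")

```text
time: 5.68
position: [0.6175, -0.1552, 0.1895]
tool_rot: [0.972, 0.002, 0.233, 0.001]
ft_force: [2.8, 0.8, -5.1]
grip_width: 0.0252
grip_force: 25.0
```

```bash
python3 - <<'E'
from h import *
now()
E
```

```text
t 5.67 F [ 2.8  0.8 -5.1] w 0.0252 25.0 q [-0.5   0.6   1.77  0.58  0.41  0.57]
grasp pt face mm [153.4  -0.2  50.4] th -0.001 ph 0.158 toolx [ 0.988 -0.002  0.155]
```

The wrist is nearing its q5 singularity, so I'll keep the tool square to the face and let the round grip turn between the pads.

```bash
cat >> h.py <<'E'
def lev(th,ph,ps=0.,off=0,r=.155):
    g=np.array([0,0,.026])+r*np.array([np.cos(th)*np.cos(ph),np.sin(th)*np.cos(ph),np.sin(ph)])
    Q=lever(th,ps)[0]; return Q, toworld(g)-Q[:,2]*(.051+off)
E
python3 - <<'E'
from h import *
A=now(); B=lev(0,.47); plan(A,B,8); plan(B,lev(1.58,.47),20)
E
```

```text
t 5.67 F [ 2.8  0.8 -5.1] w 0.0252 25.0 q [-0.5   0.6   1.77  0.58  0.41  0.57]
grasp pt face mm [153.4  -0.2  50.4] th -0.001 ph 0.158 toolx [ 0.988 -0.002  0.155]
8 x: [-0.4  -0.01 -5.86] [ 0.01 -1.12 -0.01]
20 x: [ -0.43 -10.91   0.  ] [-0.   -0.   -4.53]
```

Emit:
send_rows(deltas="-0.4 0 -5.9 0 -1.12 0 0;-0.4 0 -5.9 0 -1.12 0 0;-0.4 0 -5.9 0 -1.12 0 0;-0.4 0 -5.9 0 -1.12 0 0;-0.4 0 -5.9 0 -1.12 0 0;-0.4 0 -5.9 0 -1.12 0 0;-0.4 0 -5.9 0 -1.12 0 0;-0.4 0 -5.9 0 -1.12 0 0;0 0 0 0 0 0 0", newtons=18)

```text
time: 6.8
position: [0.5957, -0.1553, 0.2313]
tool_rot: [0.988, 0.003, 0.155, 0.001]
ft_force: [1.7, -1.1, -7.1]
grip_width: 0.0256
grip_force: 18.0
```

```bash
python3 - <<'E'
from h import *
A=now(); plan(A,lev(1.58,.47),20)
c=cam("scene");cv2.imwrite("pics/c2.png",cv2.resize(cv2.cvtColor(c["image"],cv2.COLOR_RGB2BGR)[90:270,170:390],None,fx=3,fy=3))
E
```

```text
t 6.8 F [ 1.7 -1.1 -7.1] w 0.0256 18.0 q [-0.49  0.52  1.7   0.24  0.65  0.9 ]
grasp pt face mm [137.6  -0.2  96.3] th -0.001 ph 0.472 toolx [ 1.    -0.    -0.002]
20 x: [ -0.41 -10.89   0.  ] [-0.    0.01 -4.53]
```

View pics/c2.png

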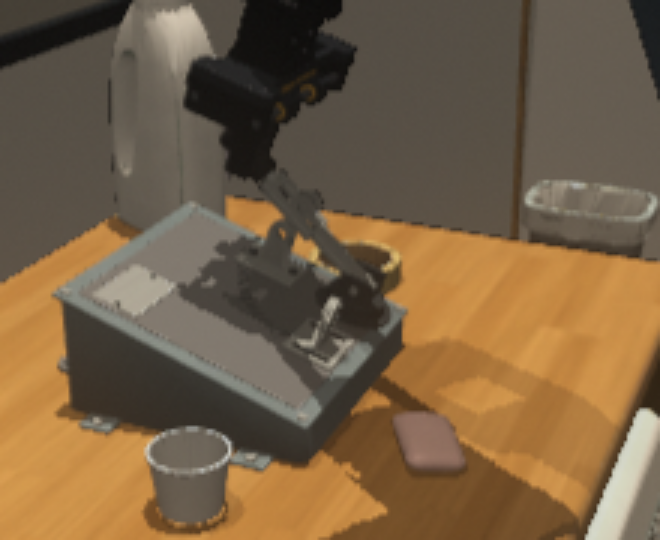

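The lever is lifted and clear of the on eye (crop px (280,240)), so I'll swing it left now.

Emit:
send_rows(deltas="-0.4 -10.9 0 0 0 -4.53 0;-0.4 -10.9 0 0 0 -4.53 0;-0.4 -10.9 0 0 0 -4.53 0;-0.4 -10.9 0 0 0 -4.53 0;-0.4 -10.9 0 0 0 -4.53 0;-0.4 -10.9 0 0 0 -4.53 0;-0.4 -10.9 0 0 0 -4.53 0;-0.4 -10.9 0 0 0 -4.53 0;-0.4 -10.9 0 0 0 -4.53 0;-0.4 -10.9 0 0 0 -4.53 0")

```text
time: 8.1
position: [0.5563, -0.0575, 0.2182]
tool_rot: [0.91, 0.384, 0.143, 0.061]
ft_force: [2.1, -4.4, -10.0]
grip_width: 0.0256
grip_force: 18.0
```

```bash
python3 - <<'E'
from h import *
A=now(); plan(A,lev(1.58,.47),10)
E
```

```text
t 8.1 F [  2.1  -4.4 -10. ] w 0.0256 18.0 q [-0.35  0.48  1.86  0.21  0.52  0.26]
grasp pt face mm [96.7 97.8 96. ] th 0.791 ph 0.471 toolx [ 0.702  0.712 -0.003]
10 x: [ -0.36 -10.88  -0.02] [-0.01  0.01 -4.51]
```

Emit:
send_rows(deltas="-0.4 -10.9 0 0 0 -4.5 0;-0.4 -10.9 0 0 0 -4.5 0;-0.4 -10.9 0 0 0 -4.5 0;-0.4 -10.9 0 0 0 -4.5 0;-0.4 -10.9 0 0 0 -4.5 0;-0.4 -10.9 0 0 0 -4.5 0;-0.4 -10.9 0 0 0 -4.5 0;-0.4 -10.9 0 0 0 -4.5 0;-0.4 -10.9 0 0 0 -4.5 0;-0.4 -10.9 0 0 0 -4.5 0")

```text
time: 9.35
position: [0.4646, -0.0188, 0.1887]
tool_rot: [0.695, 0.702, 0.11, 0.114]
ft_force: [4.6, -6.8, -11.5]
grip_width: 0.0257
grip_force: 18.1
```

Emit:
send_rows(deltas="0 0 0 0 0 0 0")

```text
time: 9.48
position: [0.4638, -0.0188, 0.1883]
tool_rot: [0.695, 0.702, 0.109, 0.113]
ft_force: [1.7, -8.3, -12.9]
grip_width: 0.0256
grip_force: 18.0
```

```bash
python3 - <<'E'
from h import *
A=now(); plan(A,lev(1.58,.33),4); plan(lev(1.58,.33),lev(1.58,.0),10)
c=cam("scene");p=toface(cloud(c).reshape(-1,3)[(c["depth"]>0).ravel()])
for n,m in (("eye",(np.abs(p[:,0])<.02)&(p[:,1]>.06)&(p[:,1]<.11)&(p[:,2]>.012)&(p[:,2]<.045)),
  ("lever",(np.abs(p[:,0])<.035)&(p[:,1]>.03)&(p[:,1]<.12)&(p[:,2]>.05))):
    q=p[m]; print(n,len(q),np.percentile(q,[3,50,97],axis=0).round(4).tolist() if len(q) else 0)
cv2.imwrite("pics/c3.png",cv2.resize(cv2.cvtColor(c["image"],cv2.COLOR_RGB2BGR)[90:270,170:390],None,fx=3,fy=3))
E
```

```text
t 9.47 F [  1.7  -8.3 -12.9] w 0.0256 18.0 q [-0.33  0.45  2.11  0.35  0.29 -0.66]
grasp pt face mm [ -0.2 137.   96.2] th 1.572 ph 0.473 toolx [-0.004  1.    -0.003]
4 x: [ 2.38 -0.27  4.98] [ 0.01  0.05 -0.07]
10 x: [ 0.84 -0.    5.02] [0. 0. 0.]
eye 56 [[-0.0046, 0.0746, 0.0128], [-0.0023, 0.0963, 0.0285], [0.0027, 0.0989, 0.0434]]
lever 479 [[-0.0342, 0.0745, 0.0716], [-0.0207, 0.1049, 0.4404], [0.01, 0.118, 0.4788]]
```

View pics/c3.png

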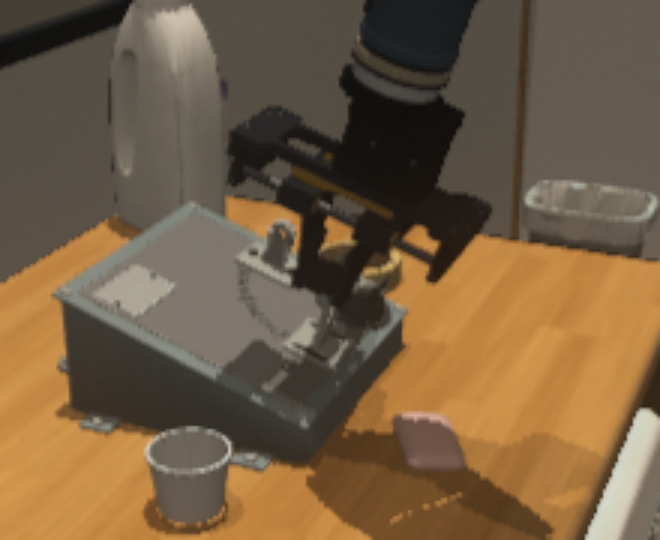

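The lever is held over the off eye at θ ≈ 1.57. I'll lower it toward the eye top and feel for contact.

Emit:
send_rows(deltas="2.4 -0.3 5 0 0 0 0;2.4 -0.3 5 0 0 0 0;2.4 -0.3 5 0 0 0 0;2.4 -0.3 5 0 0 0 0;1 0 2.5 0 0 0 0;0.9 0 2.5 0 0 0 0;0 0 0 0 0 0 0")

```text
time: 10.4
position: [0.4714, -0.0076, 0.1646]
tool_rot: [0.695, 0.701, 0.11, 0.114]
ft_force: [1.7, -9.0, -8.4]
grip_width: 0.0252
grip_force: 18.0
```

```bash
python3 - <<'E'
from h import *
A=now(); print(Rf.T@robot.get_obs()["ft_force"]); plan(A,lev(1.58,.2),6)
E
```

```text
t 10.4 F [ 1.7 -9.  -8.4] w 0.0252 18.0 q [-0.3   0.51  2.11  0.41  0.22 -0.69]
grasp pt face mm [-1.000e-01  1.482e+02  7.130e+01] th 1.571 ph 0.297 toolx [-0.004  1.    -0.004]
[-1.05888801 -9.03398776 -8.54127777]
6 x: [ 0.59 -0.19  2.41] [ 0.03  0.04 -0.05]
```

```bash
python3 - <<'E'
from h import *
A=now(); plan(A,lev(1.58,.25,.08,r=.153),4); 
E
```

```text
t 10.4 F [ 1.7 -9.  -8.4] w 0.0252 18.0 q [-0.3   0.51  2.11  0.41  0.22 -0.69]
grasp pt face mm [-1.000e-01  1.482e+02  7.130e+01] th 1.571 ph 0.297 toolx [-0.004  1.    -0.004]
4 x: [-1.11 -0.28  1.87] [ 0.05  1.21 -0.07]
```

Emit:
send_rows(deltas="-1.1 -0.3 1.9 0 1.2 0 0;-1.1 -0.3 1.9 0 1.2 0 0;-1.1 -0.3 1.9 0 1.2 0 0;-1.1 -0.3 1.9 0 1.2 0 0;0 0 0 0 0 0 0")

```text
time: 11.02
position: [0.472, -0.0102, 0.1571]
tool_rot: [0.69, 0.706, 0.139, 0.083]
ft_force: [3.6, 2.7, -4.4]
grip_width: 0.0252
grip_force: 18.0
```

```bash
python3 - <<'E'
from h import *
A=now(); print(Rf.T@robot.get_obs()["ft_force"]); plan(A,lev(1.58,.0,.1,r=.154),10)
E
```

```text
t 11.03 F [ 3.6  2.7 -4.4] w 0.0252 18.0 q [-0.36  0.54  2.11  0.7   0.29 -1.04]
grasp pt face mm [ -2.  150.   64.1] th 1.584 ph 0.249 toolx [-0.004  0.997  0.082]
[ 2.10604795  2.65692505 -5.28385245]
10 x: [-0.03  0.07  3.83] [ 0.01  0.1  -0.03]
```

The fold is 0.25, below the 0.3 eye-top reading, with no upward push, so the slot is going over the eye. I'll continue down.

Emit:
send_rows(deltas="0 0 3.8 0 0.1 0 0;0 0 3.8 0 0.1 0 0;0 0 3.8 0 0.1 0 0;0 0 3.8 0 0.1 0 0;0 0 0 0 0 0 0")

```text
time: 11.65
position: [0.4756, -0.0082, 0.1417]
tool_rot: [0.689, 0.707, 0.141, 0.079]
ft_force: [2.9, 3.9, -4.0]
grip_width: 0.0252
grip_force: 18.0
```

```bash
python3 - <<'E'
from h import *
A=now(); print(Rf.T@robot.get_obs()["ft_force"]); plan(A,lev(1.58,.0,.1,r=.154),6)
E
```

```text
t 11.65 F [ 2.9  3.9 -4. ] w 0.0252 18.0 q [-0.35  0.58  2.11  0.8   0.27 -1.13]
grasp pt face mm [ -3.4 152.5  48.4] th 1.593 ph 0.146 toolx [-0.005  0.996  0.091]
[ 1.52719888  3.93858715 -4.64660075]
6 x: [-0.18  0.33  3.73] [-0.01  0.08 -0.04]
```

Emit:
send_rows(deltas="-0.2 0.2 3.7 0 0 0 0;-0.2 0.2 3.7 0 0 0 0;-0.2 0.2 3.7 0 0 0 0;-0.2 0.2 3.7 0 0 0 0;-0.2 0.2 3.7 0 0 0 0;0 0 3.7 0 0 0 0;0 0 0 0 0 0 0")

```text
time: 12.52
position: [0.4823, -0.0071, 0.1222]
tool_rot: [0.689, 0.707, 0.141, 0.079]
ft_force: [-6.8, 3.1, 13.8]
grip_width: 0.0254
grip_force: 18.0
```

```bash
python3 - <<'E'
from h import *
A=now(); print(Rf.T@robot.get_obs()["ft_force"]); plan(A,lev(1.58,.0,.1,r=.154),1)
E
```

```text
t 12.53 F [-6.8  3.1 13.8] w 0.0254 18.0 q [-0.34  0.63  2.11  0.93  0.24 -1.26]
grasp pt face mm [ -3.  153.5  27.7] th 1.59 ph 0.011 toolx [-0.005  0.996  0.091]
[-2.21620746  3.15938909 15.21176987]
1 x: [-0.16  1.6   1.77] [-0.01  0.54 -0.25]
```

Emit:
send_rows(deltas="0 0 1 0 0 0 0;0 0 0 0 0 0 0;0 0 0 0 0 0 0.7;0 0 0 0 0 0 0.7;0 0 0 0 0 0 0.7;0 0 0 0 0 0 0.7;0 0 0 0 0 0 0.7;0 0 0 0 0 0 0.7")

```text
time: 13.52
position: [0.4839, -0.0076, 0.1204]
tool_rot: [0.689, 0.706, 0.141, 0.08]
ft_force: [0.5, 0.3, 0.4]
grip_width: 0.0607
grip_force: 0.0
```

Emit:
send_rows(deltas="0 0 -15 0 0 0 0.7;0 0 -20 0 0 0 0.7;0 0 -30 0 0 0 0.7;0 0 -30 0 0 0 0.7;0 0 -30 0 0 0 0.7;0 0 -30 0 0 0 0.7;0 0 0 0 0 0 0.7")

```text
time: 14.4
position: [0.4367, -0.0218, 0.269]
tool_rot: [0.689, 0.706, 0.142, 0.082]
ft_force: [0.9, -0.8, 0.2]
grip_width: 0.0605
grip_force: 0.0
```

```bash
python3 - <<'E'
from h import *
A=now()
c=cam("scene");p=toface(cloud(c).reshape(-1,3)[(c["depth"]>0).ravel()])
for n,m in (("grip",(np.abs(p[:,0])<.03)&(p[:,1]>.135)&(p[:,1]<.185)&(p[:,2]>.015)&(p[:,2]<.08)),
  ("bar",(np.abs(p[:,0])<.035)&(p[:,1]>.03)&(p[:,1]<.12)&(p[:,2]>.02)&(p[:,2]<.08))):
    q=p[m]; print(n,len(q),np.percentile(q,[3,50,97],axis=0).round(4).tolist() if len(q) else 0)
a=cv2.resize(cv2.cvtColor(c["image"],cv2.COLOR_RGB2BGR)[140:275,175:330],None,fx=4,fy=4)
cv2.imwrite("pics/c4.png",a)
E
```

```text
t 14.4 F [ 0.9 -0.8  0.2] w 0.0605 0.0 q [-0.42  0.25  2.08  0.38  0.59 -0.74]
grasp pt face mm [ -0.9 138.7 181.5] th 1.577 ph 0.842 toolx [-0.005  0.996  0.088]
grip 193 [[-0.0143, 0.138, 0.0192], [-0.0045, 0.1711, 0.0348], [0.0096, 0.1831, 0.04]]
bar 277 [[-0.0222, 0.0345, 0.0251], [-0.0035, 0.0915, 0.0307], [0.0198, 0.117, 0.0476]]
```

View pics/c4.png

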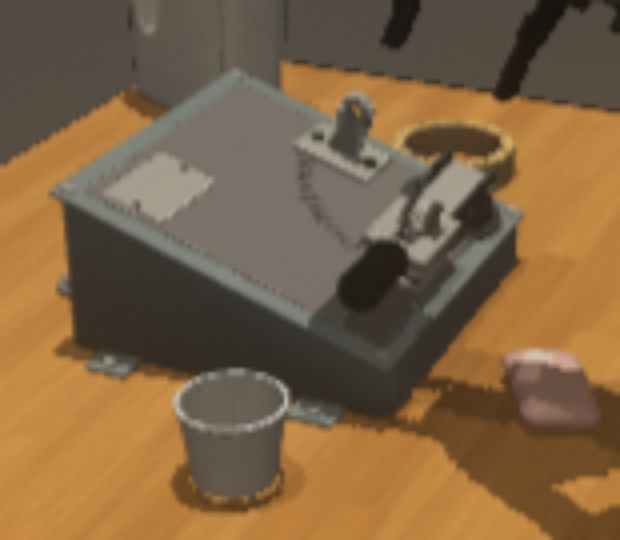

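The lever lies flat over the off eye, which stands up through the slot at crop px (430,220). The grip top is 40 mm above the face, the same as when it was folded home at the on place. The bystanders haven't moved and the gripper is clear.

```bash
python3 -c "
from rig import robot;print(robot.hand_in())"
```

```text
the job is handed in; nothing more can be done
None
```

The isolator is switched off and handed in: the lever is folded home over the off eye, which stands up through the slot ready for a padlock, and the cup, tape roll and soap are where they were.

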